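# Close the swab vial and hold the incubator lid open

### The job

Take the capped swab out of its parking rack, push its rod down into the narrow mouth of the vial until the cap sits flush on the neck, and let go of it. Then lift the incubator's lid with the gripper, which fits the knob in front of it, and hold it open at 60 degrees so that a colleague can load the vial: the lid falls shut by itself, so finish while still holding it there. Leave the other things on the bench where they stand.

Things in the scene. Friction and masses are not known exactly. Their poses are not given: they have to be found in the camera images.
- swab: Capped swab, loose, 20 to 35 g: white cylindrical cap 23 mm in diameter, 28 mm high; a rigid rod 7 mm in diameter (9 mm at the tip) reaches 68 mm below it. Origin at the centre of the cap's underside, z up along the cap: cap top at z +28 mm, rod tip at -68 mm. It starts upright in the +y hole of the swab rack, the cap resting on the rack's top plate.
- swab_rack: Grey swab parking rack, fixed: 60 x 90 mm foot, 84 mm high, its top plate 40 x 90 mm (x, y) with two 13 mm holes at y +21 mm and -21 mm. Origin at the centre of its underside, z up.
- vial: Amber glass vial, body 29 mm and narrow neck 21 mm in outer diameter, held fast in a weighted dark steel foot 56 x 56 mm with a round collar 42 mm in diameter, 34 mm high; fixed. Origin at the centre of the foot's underside, z up. Rack and vial may have swapped places.
- vial_mouth (a point): Centre of the vial's open mouth, in the plane of its rim, 90 mm above the bench; the opening is 13 mm in diameter and the vial is 78 mm deep. The swab is home when its origin lies here.
- incubator: White dry-block incubator, fixed, 160 x 150 mm and 87 mm high without the lid; its front, with a grey panel and a small dark display, faces its own -x. Origin at the centre of its underside, z up. An aluminium block with sixteen wells lies under the lid.
- lid (a joint): Angle of the incubator's grey lid (157 x 150 x 12 mm, about 0.3 kg with its knob) in rad: 0 shut (level), grows as the front edge rises, 1.047 is 60 degrees, stop at 1.4. No stay or spring: released at any angle, it falls shut.
- lid_hinge (a point): Centre of the lid's hinge line, at the incubator's rear top edge (80 mm behind its middle, 87 mm above the bench). The hinge line runs along the incubator's y; the axes are the incubator's.
- knob (a point): Centre of the lid's knob: a dark steel drum 26 mm in diameter, 32 mm long, its axis along the incubator's y, with flat ends, on a stem in front of the lid (gap 21 mm). With the lid shut it lies 196 mm in front of the hinge line and 7 mm above it; it turns with the lid and, gripped by its flat ends, can pivot between the fingers. Its axes are the lid's.
- specimen_cup: Specimen cup with a white screw lid, 59 mm in diameter, 66 mm high; a bystander. Origin at the centre of its underside.
- bench_timer: Bench timer on its strut, 59 x 55 x 92 mm; a bystander. Origin under its middle.
- label_roll: White label roll, 64 mm in diameter, 30 mm high; a bystander. Origin under its middle.
- slide_box: White slide box, 60 x 83 x 28 mm; a bystander. Origin under its middle.
- marker: Marker pen lying flat, 134 mm long, 12 mm high; a bystander. Origin under its middle.

How it is judged (in metres and radians):
On the way, in this order (a step that is already met when the one before it is completed fails the run):
1. the swab is in the vial, its cap flush on the neck, and let go (horizontal distance between swab and vial_mouth below 0.005 m and z of swab in the frame of vial_mouth between -0.004 and 0.003 m and angle between swab's own z axis and vertical below 0.08 rad and contact force between the fingers and swab below 0.05 N), for 0.2 s.
2. the lid is held in the gripper at 60 degrees (value of joint lid between 0.96 and 1.135 rad and velocity of joint lid between -0.05 and 0.05 rad/s and contact force between the fingers and lid above 0.5 N), for 0.2 s.
At the end, for the whole second after the job is handed in: The swab stands in the vial, untouched, its cap on the neck within 3 mm and 5 mm sideways; the gripper's fingers hold the lid still at 60 degrees, within 5 degrees; no bystander has moved 30 mm or more (all of step 1 and all of step 2 and distance of each of specimen_cup, bench_timer, label_roll, slide_box, marker from where it was at the start of the episode below 0.03 m); the arm keeps its last pose, push and grip.
It fails at once if the lid is opened before the swab is in the vial (value of joint lid above 0.3 rad and distance between swab and vial_mouth above 0.02 m).
It also fails if it takes over 56 s, if anything falls off the work surface, if the arm or the gripper's body presses on something with over 40 N, if the wrist force passes 120 N, or if a joint passes its speed limit or range.

### The arm

A 6-joint arm with a two-finger parallel gripper is mounted at the origin on a cart in front of the work surface, level with it; the furniture and walls round the work are solid. World frame = base frame: x ahead of the robot, y to its left, z up, the work surface at z = 0. Lengths are in m, angles in degrees, forces in N, time in s.
With the tool pointing down it reaches from about 0.4 to 0.825 m from the base axis. Payload 7 kg.
Tool frame: the origin (TCP) lies at the very end of the fingers, on their centre line; the grasp point (between the pads) lies hold_point_z behind it (hold_point_z is the distance from the TCP to the grasp point, in m); z points along the fingers, y is the line along which they close (so a half turn about z gives the same grasp; the last joint's range is limited). The gripper opens to 88 mm and grips with 3 to 60 N. Pads are 19 mm wide; open, the fingers measure 130 mm over their backs; the gripper's body (78 mm by 193 mm) begins 47 mm behind the grasp point.
Start: joints at [91.45, 20.546, 0.682, 0, -70.136, -16.507], TCP at [0.175, 0.652, 0.227] pointing down, gripper open.
Joint ranges: [-176.03, 176.03], [-82.01, 121.73], [-58.28, 71.71], [-173.87, 95.51], [-174.79, -0.11], [-173.66, 173.66]. Speed limits (degrees/s): [136.94, 136.94, 172.46, 180, 180, 180].

### API

Orientations are given as [roll, pitch, yaw] about the fixed x, y, z axes, in that order (R = Rz(yaw) Ry(pitch) Rx(roll)).
In Python, from plant import get_obs, snapshot, close_job, hold_point_z gives the robot as it stands.
- The arm moves only by the tool play_rows, never from a script. Its argument "commands" is a list that holds one entry, the list of rows, each a list of 7 numbers: the shift along the tool's x, y, z in cm, then the turn, a rotation vector about the tool's x, y, z in degrees, then the opening, from 0 (shut) to 1 (fully open). In form: [[[x, y, z, ax, ay, az, fingers], ...]]. A call has 1 to 20 rows; each row is the pose to reach, as a shift and turn from the pose commanded when the call began, along the tool's axes at that moment; what a row does not reach only later rows make up. A row lasts 1/12 s, in which the tool goes at most 41.7 mm and 7.16 degrees, less where a joint would pass 70% of its speed; a pose out of reach is approached as far as the arm can. A call with a gripper value outside its range is refused whole. The fingers move at their own pace and stop on an object; the grip force is fixed at half the most. Time passes only in rows, so rows that repeat a pose let the fingers close. It gives the time, the measured TCP pose, the force, the opening and the grip force at its end, in the units of the state.
- get_obs(): the state, without advancing time (a new reading comes with each control period).
- snapshot(name): name is "side" or "top" or "wrist"; returns a dict with "frame" (420x560x3 uint8, red, green, blue), "camera_matrix" (3x3 intrinsics, pixels), "dist" ([k1, k2, p1, p2, k3] as OpenCV has them; the pictures are not rectified), "origin" and "attitude" of the camera in the world. Camera axes: x right, y down, z forward; pixel columns grow to the right and rows downward; lengths in m; the calibration is good to about 2 mm. A picture is of the moment at which its call begins. There is no depth.
- close_job(): hands the job in; it is judged then, once.
The state is a dict: "clock": time; "joint_pos": joint angles; "qvel": joint speeds; "tau": joint torques, N m; "tool_pos": TCP position; "orientation": TCP orientation; "force": force on the tool from outside, world axes, zero at the start; "moment": the same for the moment, N m; "opening": finger opening in m; "gripper_force": force on a finger pad.
Only numpy, scipy, OpenCV 4.12 (cv2) and the standard library are available. Lean on these libraries where they do the work, as an engineer would, in place of code of your own. Each camera call takes 0.05 s, during which the arm holds its last target. There are 200 camera calls.

## Working session

There is one attempt and no reset: what is moved stays moved. The work goes in short steps, Python scripts to look and compute and a tool call to move; the robot and the scene stay as the last step left them, time stands still between calls to the robot, and variables do not carry over. Pictures are saved under pics/ and viewed, at most 10 in all, crops included, and the job is handed in when it is done.

Besides the shell and the picture viewer there is one more tool, called after "Emit:" as name(argument=value, ...), one argument or row to a line, values as JSON. play_rows: Moves the arm, as the interface text tells. Its arguments: {"type":"object","properties":{"commands":{"type":"array","items":{"type":"array","items":{"type":"array","items":{"type":"number"}}}}},"required":["commands"]}

```bash
mkdir -p pics; ls
cat > h.py <<'E'
import numpy as np, cv2, pickle
from scipy.spatial.transform import Rotation as R
from plant import get_obs, snapshot, close_job, hold_point_z
E
python3 - <<'E'
from h import *
print(hold_point_z, get_obs())
S={}
for n in ["side","top","wrist"]:
    s=snapshot(n); S[n]=s
    cv2.imwrite(f"pics/{n}0.png",cv2.cvtColor(s["frame"],cv2.COLOR_RGB2BGR))
    print(n,s["origin"],s["attitude"],s["camera_matrix"],s["dist"])
pickle.dump(S,open("s0.pkl","wb"))
E
```

```text
pics
0.0188 {'clock': 0.0, 'joint_pos': array([ 9.14488044e+01,  2.05920426e+01,  6.36921367e-01, -1.90260618e-02,
       -7.01375855e+01, -1.65065963e+01]), 'qvel': array([-0.02656643, -0.00338173, -0.04809437, -0.12083268,  0.03074954,
        0.0733445 ]), 'tau': array([-1.32245674e-03, -5.82712162e+01,  2.93047374e+01,  6.99739158e+00,
        7.02534409e-03, -1.61906514e-04]), 'tool_pos': array([0.17526911, 0.65136156, 0.22564319]), 'orientation': array([ 1.79906032e+02, -9.19395821e-03, -1.50642631e+01]), 'force': array([-0.57911941, -0.26009916,  0.64859923]), 'moment': array([-0.00584464, -0.03022769, -0.01019987]), 'gripper_force': 0.0, 'opening': 0.08760110129481337}
side [0.36597628 0.63795072 1.09623934] [-152.52845375   -0.40426711 -154.57477365] [[419.81891917   0.         278.57168183]
 [  0.         419.81891917 207.01904741]
 [  0.           0.           1.        ]] [-0.11986084  0.          0.          0.          0.        ]
top [0.36460888 0.15686897 1.35000921] [-169.10952986    0.64032961  -89.36776552] [[458.77815421   0.         276.64538512]
 [  0.         458.77815421 206.72578926]
 [  0.           0.           1.        ]] [0.04327419 0.         0.         0.         0.        ]
wrist [0.24856913 0.63138572 0.38293874] [ 1.63924018e+02 -5.71808584e-02 -1.05115610e+02] [[304.12413574   0.         278.45250001]
 [  0.         304.12413574 209.22913076]
 [  0.           0.           1.        ]] [0.02077181 0.         0.         0.         0.        ]
```

View pics/top0.png

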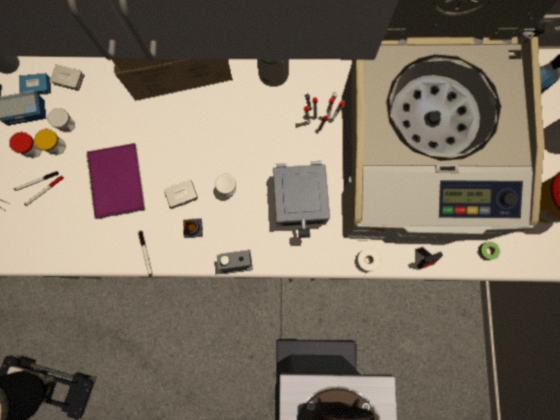

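View pics/side0.png

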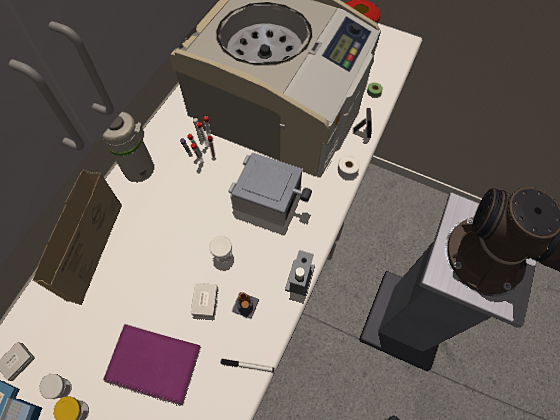

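The top view has up = +x and left = +y. The rack is at (235,261) with the white cap at its +y end (224,260), the vial at (192,228), and the incubator at (300,193) with its knob toward the robot at (303,233). The side view shows the cap near (300,271), the vial at (245,300) and the knob at (305,195). I'll enlarge both for exact pixels.

Run:
```python
from h import *
S=pickle.load(open("s0.pkl","rb"))
def crop(n,x0,y0,w,h,k):
    c=cv2.cvtColor(S[n]["frame"],cv2.COLOR_RGB2BGR)[y0:y0+h,x0:x0+w]
    return cv2.resize(c,None,fx=k,fy=k,interpolation=cv2.INTER_NEAREST)
a=crop("top",180,155,160,120,2.5) # 400x300
b=crop("side",225,145,100,180,1)
a1=crop("top",180,215,80,60,5) # 400x300
b1=crop("side",230,245,90,75,4) #360x300
b2=crop("side",225,145,100,75,4) #400x300
im=np.zeros((600,800,3),np.uint8)
im[:300,:400]=a; im[300:,:400]=a1; im[:300,400:760]=b1; im[300:,400:]=b2
cv2.imwrite("pics/c0.png",im)
```

```text
(no output)
```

View pics/c0.png

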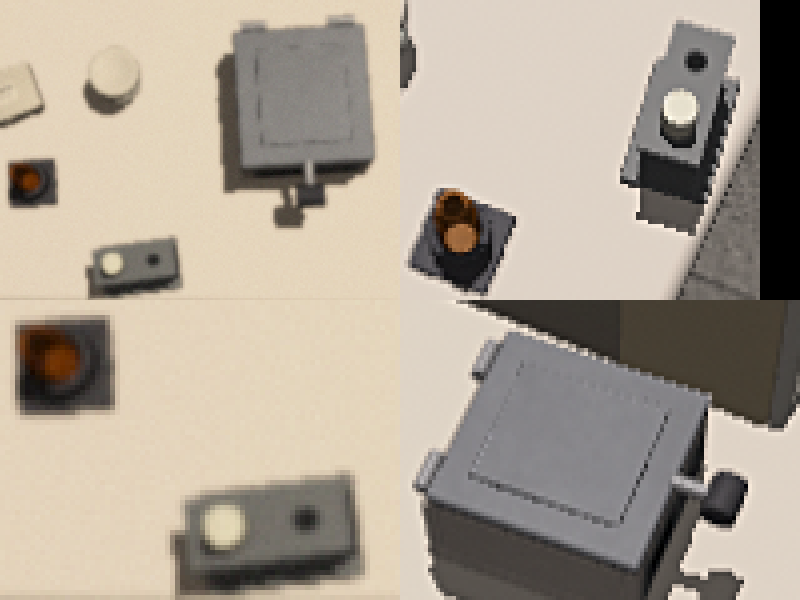

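View pics/wrist0.png

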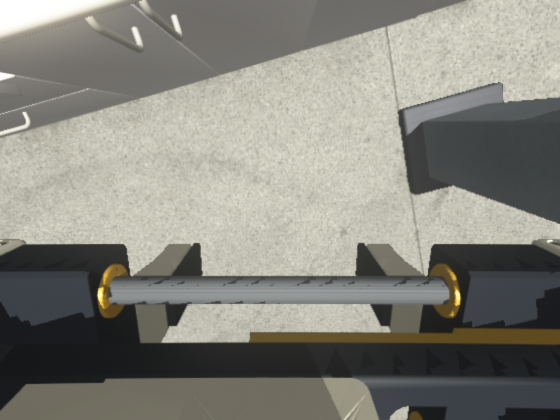

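The crops show: cap top in top view ≈(224.5,260.2), and the vial mouth's dark hole at the upper left of the amber blob. In the side view the mouth is ≈(243.7,296), cap top ≈(300,272), empty hole ≈(303.7,260), and knob ≈(306,194). The lid's outline is clear in both views. The wrist view shows only floor and fingers. Next I'll measure.

```bash
cat >> h.py <<'E'
def ray(s,uv):
    p=cv2.undistortPoints(np.array([[uv]],float),s["camera_matrix"],np.array(s["dist"])).ravel()
    d=R.from_euler('xyz',s["attitude"],degrees=True).as_matrix()@np.array([p[0],p[1],1.])
    return np.array(s["origin"]),d/np.linalg.norm(d)
def on(s,uv,z):
    o,d=ray(s,uv); return o+d*(z-o[2])/d[2]
def tri(s1,u1,s2,u2):
    (a,d),(b,e)=ray(s1,u1),ray(s2,u2)
    t=np.linalg.lstsq(np.c_[d,-e],b-a,rcond=None)[0]
    p,q=a+t[0]*d,b+t[1]*e
    return (p+q)/2,np.linalg.norm(p-q)
def blob(s,box,f):
    x0,y0,w,h=box
    c=s["frame"][y0:y0+h,x0:x0+w].astype(int); m=f(c).astype(np.uint8)
    n,l,st,ce=cv2.connectedComponentsWithStats(m)
    i=1+np.argmax(st[1:,4]); return ce[i]+[x0,y0],st[i]+[x0,y0,0,0,0]
E
python3 - <<'E'
from h import *
np.set_printoptions(precision=4,suppress=True)
S=pickle.load(open("s0.pkl","rb")); T,D=S["top"],S["side"]
br=lambda lo:(lambda c:c.min(2)>lo)
dk=lambda hi:(lambda c:c.max(2)<hi)
ct,a=blob(T,(216,251,20,18),br(165)); cs,b=blob(D,(292,262,18,18),br(150))
print("cap",ct,a,cs,b,on(T,ct,.112),on(D,cs,.112),tri(T,ct,D,cs))
ht,a=blob(T,(236,254,12,12),dk(60)); hs,b=blob(D,(298,254,12,12),dk(60))
print("hole",ht,a,hs,b,on(T,ht,.084),on(D,hs,.084),tri(T,ht,D,hs))
kt,a=blob(T,(296,226,16,16),dk(70)); ks,b=blob(D,(298,184,18,22),dk(70))
print("knob",kt,a,ks,b,on(T,kt,.094),on(D,ks,.094),tri(T,kt,D,ks))
am=lambda c:(c[...,0]-c[...,2]>35)
vt,a=blob(T,(180,215,26,26),am); vs,b=blob(D,(234,285,24,30),am)
print("amber",vt,a,vs,b)
# mouth hole candidates
print(T["frame"][216:232,183:200,0]); print(D["frame"][290:304,236:254,0])
E
```

```text
cap [224.5 259.5] [222 257   6   6  32] [299.7705 271.1967] [296 267   9   9  61] [0.4569 0.312  0.112 ] [0.4562 0.3107 0.112 ] (array([0.4563, 0.3116, 0.1147]), np.float64(0.0007285537482570395))
hole [240.7 258.7] [239 257   4   4  10] [303.6471 260.    ] [302 258   5   5  17] [0.4616 0.271  0.084 ] [0.4621 0.2697 0.084 ] (array([0.4616, 0.2707, 0.0868]), np.float64(0.0004896953664274724))
knob [303.5854 232.3902] [299 228  10  10  82] [305.3636 194.6932] [298 188  14  13  88] [0.5347 0.0985 0.094 ] [0.5336 0.0982 0.094 ] (array([0.5341, 0.0985, 0.0945]), np.float64(0.0011950506451244285))
amber [191.6296 226.6815] [180 215  26  26 405] [243.9561 300.4386] [239 292  11  16 114]
[[228 227 227 227 228 229 228 227 227 228 228 228 227 226 227 226 227]
 [227 227 227 227 226 226 223 223 223 220 218 219 220 218 217 215 215]
 [222 217 217 216 216 210 196 192 189 174 173 172 172 168 164 160 155]
 [189 169 166 161 156 149 127 127 123 107 106 108 110  99  96  86  93]
 [148 106 107 108 107 101  85  86  78  71  71  69  69  66  69  70  70]
 [130  94  84  74  65  71  73  65  66  67  54  59  59  5
[... 1076 characters left out ...]
236 237 230 227 225 223]
 [226 238 154 126  87  29  33  37  32  58 139  93  82 171 240 243 236 229]
 [231 205 123 145  99  34  43  42  38  38 109  67  65  71  79  78 167 236]
 [236 165  68 104  77  35  37  36  37  49  58  46  66  61  61  79  82 100]
 [204 120  72  96  76  45  38  37  46  64  50  39  64  59  82  80  89  84]
 [161  63  63  46  45  64  61  64  65  50  35  34  61  43  75  86  90  93]
 [114  73  77  60  37  34  46  48  60  62  50  40  57  29  63  86  56  87]
 [ 73  81  72  65  47  28  59  98 157 173 156 101  45  25  43  83  79  94]
 [ 67  78  62  55  48  48 153 169 160 159 159 180 104  25  48  83  57  90]
 [ 74  79  66  33  36 109 158 164 159 156 155 155 128  58  58  86  38  85]]
```

Emit:
play_rows(
  commands=[
    [[4,3,-0.5,0,0,-3,1],[8,6,-1,0,0,-6,1],[12,9,-1.5,0,0,-9,1],[16,12,-2,0,0,-12,1],[20,15,-2.5,0,0,-15,1],[24,18,-3,0,0,-18,1],[28,21,-3,0,0,-18,1],[31,23.5,-3,0,0,-18,1],[33,24.5,-3,0,0,-18,1],[33,24.5,-3,0,0,-18,1],[33,24.5,-3,0,0,-18,1],[33,24.5,-3,0,0,-18,1]],
  ],
)

```text
clock: 1.15
tool_pos: [0.4314, 0.3277, 0.2565]
orientation: [180.0, 0.0, 2.7]
force: [-0.6, 0.9, -0.0]
opening: 0.0877
gripper_force: 0.0
```

Run:
```python
from h import *
np.set_printoptions(precision=4,suppress=True)
S=pickle.load(open("s0.pkl","rb")); T,D=S["top"],S["side"]
o=get_obs(); print(o["clock"],o["tool_pos"],o["orientation"])
s=snapshot("wrist"); pickle.dump(s,open("w1.pkl","wb"))
cv2.imwrite("pics/w1.png",cv2.cvtColor(s["frame"],cv2.COLOR_RGB2BGR))
print("mouth",on(T,(187,222.8),.09),on(D,(242.9,296),.09),tri(T,(187,222.8),D,(242.9,296)))
for n,u,z in [("RL hinge end",(180+241/2.5,155+25/2.5),.09),("RR",(180+355/2.5,155+20/2.5),.09),("lid RL",(180+234/2.5,155+33/2.5),.099),("lid RR",(180+365/2.5,155+26/2.5),.099),("FL",(180+240/2.5,155+165/2.5),.099),("FR",(180+373/2.5,155+159/2.5),.099)]: print(n,on(T,u,z))
for n,u in [("RL",(225+27/4,145+190/4)),("RR",(225+107/4,145+33/4)),("FL",(225+240/4,145+270/4)),("FR",(225+309/4,145+95/4))]: print("side",n,on(D,u,.099))
```

```text
1.15 [0.4314 0.3277 0.2565] [179.999    0.0079   2.731 ]
mouth [0.5592 0.4223 0.09  ] [0.5575 0.4217 0.09  ] (array([0.5581, 0.422 , 0.0912]), np.float64(0.0016512271257647772))
RL hinge end [0.7278 0.1757 0.09  ]
RR [0.7346 0.046  0.09  ]
lid RL [0.7158 0.1833 0.099 ]
lid RR [0.7251 0.0356 0.099 ]
FL [0.565  0.1748 0.099 ]
FR [0.5731 0.0282 0.099 ]
side RL [0.7166 0.1816 0.099 ]
side RR [0.7265 0.0427 0.099 ]
side FL [0.5598 0.1741 0.099 ]
side FR [0.5743 0.0281 0.099 ]
```

View pics/w1.png

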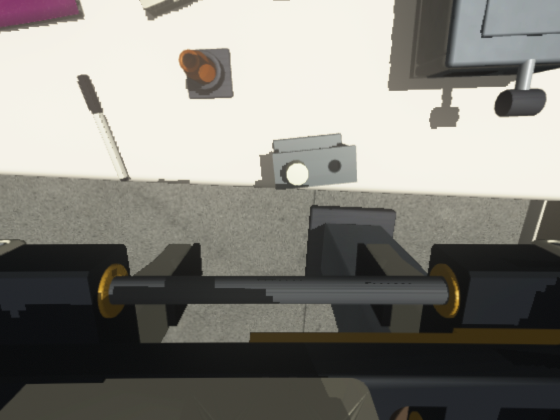

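The wrist view shows the cap at (297,174), the empty hole at (335,166), the mouth ring at ≈(193,61) and the knob at ≈(520,102). I'll cast rays from these.

Run:
```python
from h import *
np.set_printoptions(precision=4,suppress=True,linewidth=150)
S=pickle.load(open("s0.pkl","rb")); T,D=S["top"],S["side"]; W=pickle.load(open("w1.pkl","rb"))
c,a=blob(W,(280,155,35,35),lambda c:c.min(2)>150)
print("cap",c,a,on(W,c,.112),tri(W,c,T,(224.5,259.5)),tri(W,c,D,(299.77,271.2)))
h,a=blob(W,(325,155,22,22),lambda c:c.max(2)<50)
print("hole",h,a,on(W,h,.084))
k,a=blob(W,(488,84,64,40),lambda c:c.max(2)<60)
print("knob",k,a,on(W,k,.094),tri(W,k,T,(303.6,232.4)))
m,a=blob(W,(183,52,22,20),lambda c:c[...,0]<75)
print("mouth",m,a,on(W,m,.09),tri(W,m,D,(242.9,296)))
print(W["frame"][46:76,176:214,0])
```

```text
cap [299.0831 168.1154] [280 155  35  30 650] [0.4637 0.308  0.112 ] (array([0.46  , 0.3102, 0.104 ]), np.float64(0.007467233061477153)) (array([0.4594, 0.3053, 0.0917]), np.float64(0.003690715947791581))Traceback (most recent call last):
  File "<stdin>", line 6, in <module>
  File "h.py", line 19, in blob
    i=1+np.argmax(st[1:,4]); return ce[i]+[x0,y0],st[i]+[x0,y0,0,0,0]
        ~~~~~~~~~^^^^^^^^^^
    return _wrapfunc(a, 'argmax', axis=axis, out=out, **kwds)
    return bound(*args, **kwds)
ValueError: attempt to get argmax of an empty sequence
```

Run:
```python
from h import *
np.set_printoptions(precision=4,suppress=True,linewidth=200)
S=pickle.load(open("s0.pkl","rb")); T,D=S["top"],S["side"]; W=pickle.load(open("w1.pkl","rb"))
for t in (185,200,215):
  c,a=blob(W,(282,158,30,30),lambda c:(c.min(2)>t)); print(t,c,a)
c=(297,173.5)
print("cap",on(W,c,.112),tri(W,c,T,(224.5,259.5)),tri(W,c,D,(299.77,271.2)))
h,a=blob(W,(325,155,22,22),lambda c:c.max(2)<75)
print("hole",h,a,on(W,h,.084))
k,a=blob(W,(488,84,64,40),lambda c:c.max(2)<75)
print("knob",k,a,on(W,k,.094),tri(W,k,T,(303.6,232.4)))
print(W["frame"][46:78,176:212,0])
```

```text
185 [297.1452 173.8685] [287 164  21  21 365]
200 [297.1278 173.7386] [287 164  21  21 352]
215 [297.1476 173.5994] [287 164  21  20 332]
cap [0.4582 0.3098 0.112 ] (array([0.4576, 0.3108, 0.1132]), np.float64(0.0025361307062402878)) (array([0.457 , 0.3091, 0.1063]), np.float64(0.0007963367212175781))
hole [335.1463 167.1463] [330 162  10   9  41] [0.4625 0.267  0.084 ]
knob [512.3382 103.2059] [495  84  48  32 612] [0.534  0.1022 0.094 ] (array([0.5349, 0.0983, 0.0887]), np.float64(0.001017196816709405))
[[245 245 245 ... 245 245 245]
 [245 245 245 ... 244 244 244]
 [245 245 245 ... 228 226 225]
 ...
 [245 245 245 ... 148 147 148]
 [245 245 245 ... 148 147 147]
 [245 246 245 ... 148 148 147]]
```

Emit:
play_rows(
  commands=[
    [[1,0.8,4,0,0,0,1],[2.5,1.85,8,0,0,0,1],[2.5,1.85,11,0,0,0,1],[2.5,1.85,13,0,0,0,1],[2.5,1.85,14.5,0,0,0,1],[2.5,1.85,15.5,0,0,0,1],[2.5,1.85,16.3,0,0,0,1],[2.5,1.85,16.7,0,0,0,1],[2.5,1.85,16.7,0,0,0,1],[2.5,1.85,16.7,0,0,0,0.5],[2.5,1.85,16.7,0,0,0,0.2],[2.5,1.85,16.7,0,0,0,0],[2.5,1.85,16.7,0,0,0,0],[2.5,1.85,16.7,0,0,0,0],[2.5,1.85,16.7,0,0,0,0],[2.5,1.85,16.7,0,0,0,0],[2.5,1.85,16.7,0,0,0,0]],
  ],
)

```text
clock: 2.62
tool_pos: [0.4563, 0.3123, 0.0896]
orientation: [-180.0, -0.0, 2.9]
force: [-1.3, 0.1, 1.2]
opening: 0.0397
gripper_force: 0.0
```

Emit:
play_rows(
  commands=[
    [[0,0,0,0,0,0,0],[0,0,0,0,0,0,0],[0,0,0,0,0,0,0],[0,0,0,0,0,0,0],[0,0,0,0,0,0,0],[0,0,0,0,0,0,0],[0,0,0,0,0,0,0],[0,0,0,0,0,0,0]],
  ],
)

```text
clock: 3.28
tool_pos: [0.4563, 0.3123, 0.0895]
orientation: [180.0, 0.0, 2.9]
force: [-0.1, 0.1, -0.2]
opening: 0.0222
gripper_force: 30.0
```

Emit:
play_rows(
  commands=[
    [[0,0,-0.5,0,0,0,0],[0,0,-1.5,0,0,0,0],[0,0,-3,0,0,0,0],[0,0,-5,0,0,0,0],[0,0,-7,0,0,0,0],[0,0,-9,0,0,0,0],[0,0,-10,0,0,0,0],[1,-2,-10,0,0,0,0],[2,-4.5,-10,0,0,0,0],[3,-7,-10,0,0,0,0],[4,-9,-10,0,0,0,0],[4.8,-10.2,-10,0,0,0,0],[4.9,-10.5,-10,0,0,0,0],[4.9,-10.5,-10,0,0,0,0],[4.9,-10.5,-10,0,0,0,0],[4.9,-10.5,-10,0,0,0,0]],
  ],
)

```text
clock: 4.62
tool_pos: [0.4995, 0.4188, 0.1897]
orientation: [180.0, 0.0, 2.9]
force: [-0.7, 0.7, -0.8]
opening: 0.0225
gripper_force: 30.0
```

Run:
```python
from h import *
o=get_obs(); print(o["tool_pos"],o["orientation"],o["opening"],o["force"])
S={n:snapshot(n) for n in ("wrist","side","top")}
pickle.dump(S,open("s2.pkl","wb"))
bg=lambda n:cv2.cvtColor(S[n]["frame"],cv2.COLOR_RGB2BGR)
im=np.zeros((600,800,3),np.uint8)
im[:420,:560]=bg("wrist")
im[420:600,:240]=cv2.resize(bg("side")[260:320,220:300],None,fx=3,fy=3,interpolation=0)
im[420:600,250:490]=cv2.resize(bg("top")[190:250,160:240],None,fx=3,fy=3,interpolation=0)
cv2.imwrite("pics/w2.png",im)
```

```text
[0.49945622 0.4188451  0.18974286] [1.79993231e+02 1.38113150e-02 2.92748584e+00] 0.022509278499430945 [-0.69798465  0.68000561 -0.76434991]
```

View pics/w2.png

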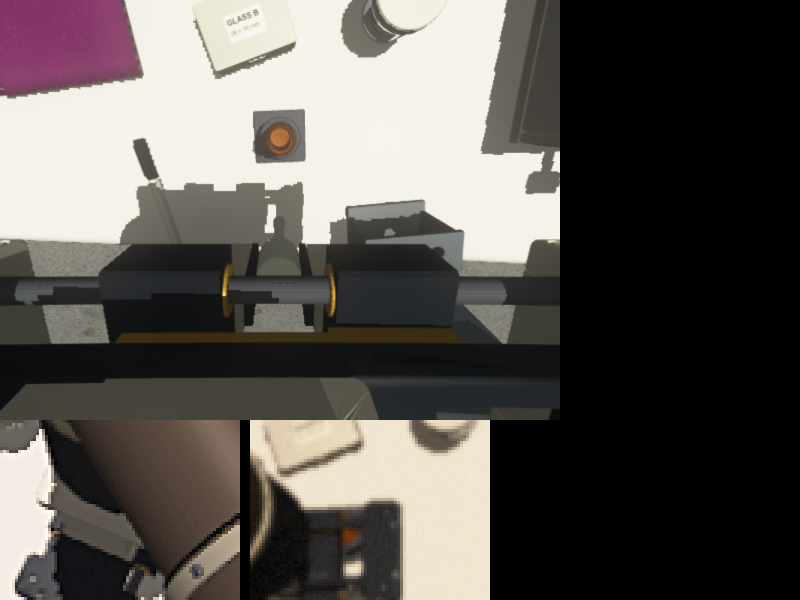

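The wrist view shows the vial mouth at ≈(280,137). The held cap is in shade at (280,258), with the rod tip pointing down to ≈(279,218). I'll enlarge to get both centres.

Run:
```python
from h import *
W=pickle.load(open("s2.pkl","rb"))["wrist"]
f=cv2.cvtColor(W["frame"],cv2.COLOR_RGB2BGR)
c=np.hstack([cv2.resize(f[105:168,248:311],(567,567),interpolation=0)[:567,:378+9] ,cv2.resize(cv2.convertScaleAbs(f[208:271,256:302],alpha=1.5),(414,567),interpolation=0)])
cv2.imwrite("pics/c2.png",c[:600,:800])
```

```text
(no output)
```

View pics/c2.png

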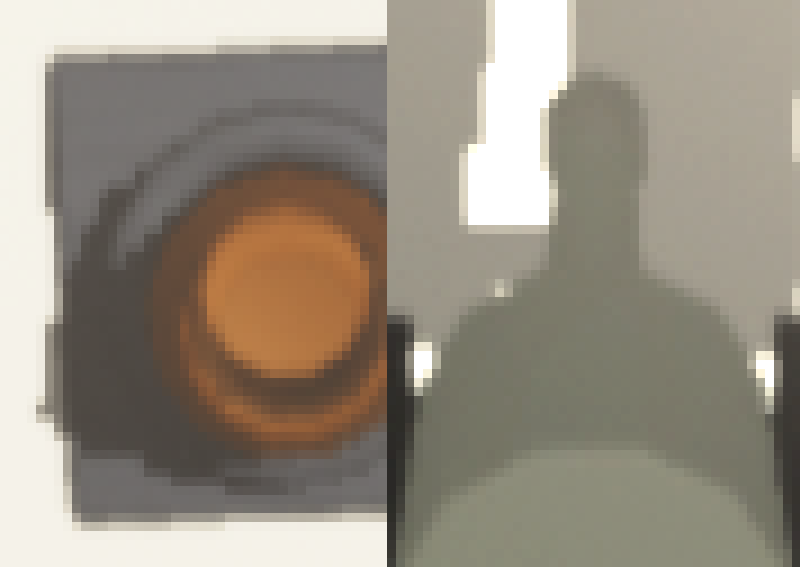

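Run:
```python
from h import *
np.set_printoptions(precision=4,suppress=True,linewidth=250,threshold=9999)
W=pickle.load(open("s2.pkl","rb"))["wrist"]
print(W["origin"],W["attitude"])
print(W["frame"][138:160:2,260:302,0])
print("mouth",on(W,(279.7,142.4),.09), "bottom disk",on(W,(279.6,137.2),.013))
for q in ((267,137),(292,137),(279.7,155)): print(on(W,q,.09))
zt=.1897-.0055-.068
print("tip edge",on(W,(278.8,216.),zt))
z0=zt+.068; 
print("cap under edge / top",on(W,(279.5,208+445/9),z0+.028))
T=pickle.load(open("s0.pkl","rb"))["side"]; print(tri(W,(279.7,142.4),T,(242.9,296)))
```

```text
[0.5752 0.4219 0.3469] [163.9107   0.0212 -87.1262]
[[ 79  80  79  80  86  94  95  97 101 109 139 187 186 181 182 182 180 180 179 178 176 175 174 173 172 171 169 166 154 106 105 122 117 118 118 113 111 116 122 116 110 120]
 [ 78  79  79  80  83  92  94  97 119 110 124 174 180 185 184 184 183 182 180 180 179 176 175 175 174 173 171 157 132  99 108 148 123 117 117 108 111 116 119 109 111 118]
 [ 78  79  78  79  81  93  92  98 125 113 115 124 156 183 187 187 186 184 183 182 180 179 178 176 175 174 163 121  94  95 110 157 118 116 120 108 111 115 114 102 117 119]
 [ 78  78  78  78  80  88  91  94 111 121 116 116 111 134 166 179 184 186 185 183 182 181 179 175 162 140 108  89  93 100 128 145 114 115 117 103 112 116 110 104 117 120]
 [ 79  77  77  78  78  81  90  91 101 128 136 127 116 106  98 100 117 142 153 151 149 146 138 109  87  83  87  95 106 136 148 125 114 114 109 109 112 108 107 118 121 121]
 [ 79  78  77  77  77  77  80  87  90  96 125 139 123 118 112 101  97  92  89  88  86  85  84  86  88  93 100 112 139 141 117 111 113 110 110 111 107 105 116 118 118 118]
 [ 78  78  77  76  77 
[... 410 characters left out ...]
106 101 104 102 107  99 106 107 103 103 111 116 116 117 117 118 119 119 119 119]
 [108 109 107 104  81  77  76  75  75  75  74  75  79  82  84  84  87  98 100 100 100 107 106 105 104 103 103 100 100 104 112 113 114 116 116 116 117 117 117 118 119 119]
 [110 110 111 111 109 108 105  90  89  89  90  89  88  79  80  81  84  89  89  94  99  98 101 103 103 101 111 112 113 114 114 115 115 115 116 117 117 118 118 118 119 119]]
mouth [0.5586 0.4201 0.09  ] bottom disk [0.5591 0.4199 0.013 ]
[0.5624 0.4307 0.09  ]
[0.5635 0.4102 0.09  ]
[0.5484 0.4196 0.09  ]
tip edge [0.5032 0.4181 0.1162]
cap under edge / top [0.5122 0.4182 0.2122]
(array([0.5584, 0.4203, 0.0844]), np.float64(0.000516990449507721))
```

The bright rim ring spans cols 268–291 with its bottom at row ≈152, so its centre is ≈(279.5,141), which puts the mouth at ≈(0.559,0.421). The tip is at ≈(0.499,0.418). I'll move above the mouth and compare the two at close depth.

Emit:
play_rows(
  commands=[
    [[1,0,0,0,0,0,0],[2.5,0,0,0,0,0,0],[4,0,0,0,0,0,0],[5.3,0.1,0,0,0,0,0],[6,0.1,0,0,0,0,0],[6,0.1,0.6,0,0,0,0],[6,0.1,1.2,0,0,0,0],[6,0.1,1.6,0,0,0,0],[6,0.1,1.8,0,0,0,0],[6,0.1,1.8,0,0,0,0],[6,0.1,1.8,0,0,0,0],[6,0.1,1.8,0,0,0,0]],
  ],
)

```text
clock: 5.77
tool_pos: [0.5597, 0.422, 0.172]
orientation: [-180.0, -0.0, 3.0]
force: [-0.7, -0.5, -0.3]
opening: 0.0223
gripper_force: 30.0
```

Run:
```python
from h import *
o=get_obs(); print(o["tool_pos"],o["orientation"],o["force"])
W=snapshot("wrist"); pickle.dump(W,open("w3.pkl","wb"))
f=cv2.cvtColor(W["frame"],cv2.COLOR_RGB2BGR)
cv2.imwrite("pics/c3.png",cv2.resize(cv2.convertScaleAbs(f[190:280,230:330],alpha=1.6),(660,594),interpolation=0))
print(W["origin"])
```

```text
[0.55967183 0.42201211 0.17200947] [-1.79976292e+02 -2.68383830e-02  2.96647308e+00] [-0.66236183 -0.496593   -0.34698247]
[0.6353314  0.42501822 0.32922583]
```

View pics/c3.png

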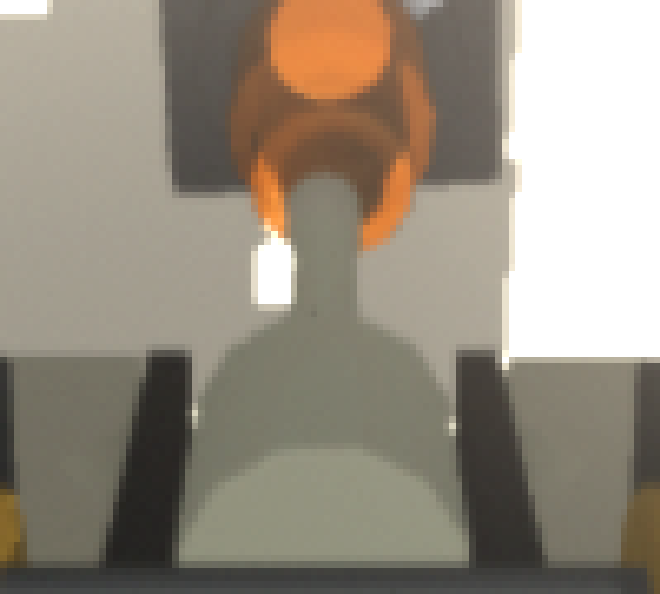

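Run:
```python
from h import *
W=pickle.load(open("w3.pkl","rb"))
g=lambda x,y:(230+x/6.6-.5,190+y/6.6-.5)
print("ring",on(W,g(331,176),.09),"L",on(W,g(250,170),.09),"R",on(W,g(412,170),.09),"top",on(W,g(331,102),.09),"bot",on(W,g(331,252),.09))
print("tip edge",on(W,g(324,172),.0985))
```

```text
ring [0.56069795 0.42042083 0.09      ] L [0.56096397 0.43055129 0.09      ] R [0.56199781 0.41037279 0.09      ] top [0.57025874 0.42091865 0.09      ] bot [0.550665   0.41989847 0.09      ]
tip edge [0.56381013 0.42145159 0.0985    ]
```

Emit:
play_rows(
  commands=[
    [[0.12,0.11,0,0,0,0,0],[0.12,0.11,0,0,0,0,0],[0.12,0.11,0.5,0,0,0,0],[0.12,0.11,1,0,0,0,0],[0.12,0.11,1.5,0,0,0,0],[0.12,0.11,2,0,0,0,0],[0.12,0.11,2,0,0,0,0]],
  ],
)

```text
clock: 6.4
tool_pos: [0.5603, 0.4203, 0.1497]
orientation: [179.9, 0.1, 2.9]
force: [-0.8, 0.2, -0.5]
opening: 0.0223
gripper_force: 30.0
```

Emit:
play_rows(
  commands=[
    [[0,0,0.6,0,0,0,0],[0,0,1.2,0,0,0,0],[0,0,1.8,0,0,0,0],[0,0,2.4,0,0,0,0],[0,0,3,0,0,0,0],[0,0,3.6,0,0,0,0],[0,0,4.2,0,0,0,0],[0,0,4.7,0,0,0,0],[0,0,5,0,0,0,0],[0,0,5.2,0,0,0,0],[0,0,5.2,0,0,0,0],[0,0,5.2,0,0,0,0]],
  ],
)

```text
clock: 7.4
tool_pos: [0.561, 0.4206, 0.0994]
orientation: [180.0, 0.0, 2.9]
force: [-2.3, -0.2, -1.0]
opening: 0.0222
gripper_force: 30.0
```

Emit:
play_rows(
  commands=[
    [[0,0,0.15,0,0,0,0],[0,0,0.3,0,0,0,0],[0,0,0.3,0,0,0,0],[0,0,0.3,0,0,0,0]],
  ],
)

```text
clock: 7.73
tool_pos: [0.561, 0.4208, 0.0966]
orientation: [-180.0, -0.0, 2.9]
force: [-2.0, 1.6, -1.2]
opening: 0.0223
gripper_force: 30.0
```

Emit:
play_rows(
  commands=[
    [[0,0,0.1,0,0,0,0],[0,0,0.2,0,0,0,0],[0,0,0.2,0,0,0,0],[0,0,0.2,0,0,0,0]],
  ],
)

```text
clock: 8.07
tool_pos: [0.5611, 0.4208, 0.0955]
orientation: [-180.0, -0.0, 3.0]
force: [-5.0, -0.8, 6.4]
opening: 0.0221
gripper_force: 30.0
```

Emit:
play_rows(
  commands=[
    [[0,0,0,0,0,0,0.6],[0,0,0,0,0,0,0.6],[0,0,0,0,0,0,0.6],[0,0,0,0,0,0,0.6],[0,0,0,0,0,0,0.6],[0,0,0,0,0,0,0.6],[0,0,0,0,0,0,0.6],[0,0,-1,0,0,0,0.6],[0,0,-3,0,0,0,0.6],[0,0,-6,0,0,0,0.6],[0,0,-9,0,0,0,0.6],[0,0,-11,0,0,0,0.6],[0,0,-12,0,0,0,0.6],[0,0,-12,0,0,0,0.6],[0,0,-12,0,0,0,0.6]],
  ],
)

```text
clock: 9.32
tool_pos: [0.5609, 0.4207, 0.2147]
orientation: [-180.0, -0.0, 2.9]
force: [0.6, 0.4, -1.1]
opening: 0.0527
gripper_force: 0.0
```

Emit:
play_rows(
  commands=[
    [[-1,3,0,0,0,0,0.6],[-2,6,0,0,0,0,0.6],[-3,9.5,0,0,0,0,0.6],[-4,13,0,0,0,0,0.6],[-5,16.5,0,0,0,0,0.6],[-6,20,0,0,0,0,0.6],[-7,23.5,0,0,0,0,0.6],[-8,27,0,0,0,0,0.6],[-9,30,0,0,0,0,0.6],[-9.6,31.8,0,0,0,0,0.6],[-9.6,31.8,0,0,0,0,0.6],[-9.6,31.8,0,0,0,0,0.6],[-9.6,31.8,0,0,0,0,0.6]],
  ],
)

```text
clock: 10.4
tool_pos: [0.4812, 0.0981, 0.2137]
orientation: [180.0, 0.1, 2.9]
force: [-0.2, -0.5, 0.4]
opening: 0.0527
gripper_force: 0.0
```

Run:
```python
from h import *
np.set_printoptions(precision=4,suppress=True)
o=get_obs(); print(o["tool_pos"],o["orientation"])
S={n:snapshot(n) for n in ("wrist","side","top")}; pickle.dump(S,open("s4.pkl","wb"))
bg=lambda n:cv2.cvtColor(S[n]["frame"],cv2.COLOR_RGB2BGR)
im=np.zeros((600,800,3),np.uint8)
im[:420,:560]=bg("wrist")
im[420:600,:240]=cv2.resize(bg("side")[270:315,220:280],None,fx=4,fy=4,interpolation=0)
im[420:600,250:490]=cv2.resize(bg("top")[205:250,165:225],None,fx=4,fy=4,interpolation=0)
im[420:600,500:800]=cv2.resize(cv2.convertScaleAbs(bg("wrist")[80:200,180:380],alpha=1.5),(300,180))
cv2.imwrite("pics/w4.png",im)
for n,b in (("top",(176,212,24,24)),("side",(234,280,24,24))):
    c,a=blob(S[n],b,lambda c:(c.min(2)>150)&(c.max(2)-c.min(2)<50)); print(n,c,a,on(S[n],c,.118))
```

```text
[0.4812 0.0981 0.2137] [179.9674   0.0771   2.9159]
top [184.1096 219.5282] [176 212  24  24 301] [0.5638 0.4247 0.118 ]
side [245.1574 288.2639] [234 280  24  24 413] [0.5561 0.4084 0.118 ]
```

View pics/w4.png

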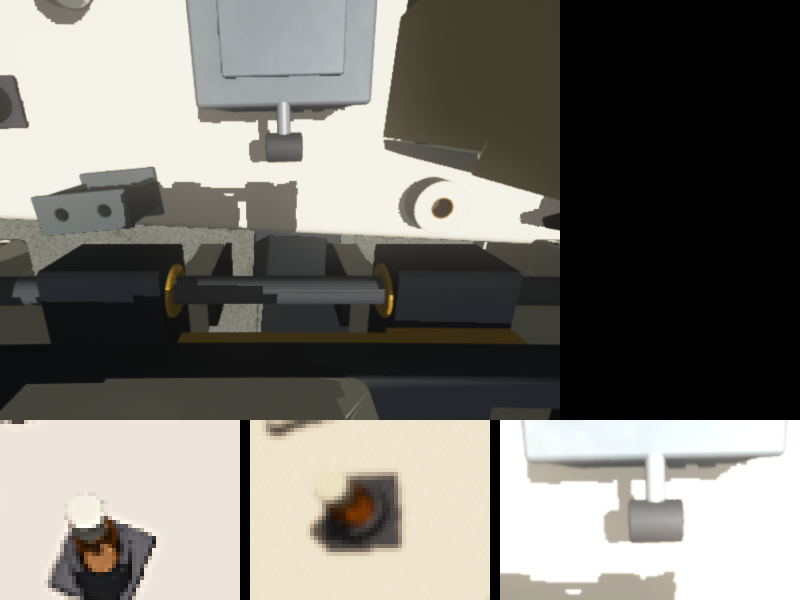

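The swab stands upright with its cap on the vial neck: side ≈(241.5,292), top ≈(185,221.5). In the wrist view the knob is centred at ≈(284,147) with flat ends at cols 266 and 302, and the lid's front edge runs from (197,107) to (369,103).

Run:
```python
from h import *
np.set_printoptions(precision=4,suppress=True)
S=pickle.load(open("s4.pkl","rb")); W=S["wrist"]
print("cap",tri(S["side"],(241.2,292),S["top"],(184.6,221.3)), on(S["side"],(241.2,292),.118), on(S["top"],(184.6,221.3),.118))
k,a=blob(W,(255,120,60,50),lambda c:(c.max(2)<100)); print(k,a)
for z in (.094,):
  for q in (k,(266,147),(302,147),(284,132),(284,161)): print(q,on(W,q,z))
p,q=on(W,(197,107),.099),on(W,(369.5,103),.099); print(p,q,np.degrees(np.arctan2(q[0]-p[0],p[1]-q[1])))
```

```text
cap (array([0.5586, 0.422 , 0.1237]), np.float64(0.0012254625504185264)) [0.5604 0.4208 0.118 ] [0.5589 0.4231 0.118 ]
[281.7675 147.0982] [266 133  35  29 499]
[281.7675 147.0982] [0.535  0.0971 0.094 ]
(266, 147) [0.5344 0.1112 0.094 ]
(302, 147) [0.536 0.079 0.094]
(284, 132) [0.5482 0.0958 0.094 ]
(284, 161) [0.5228 0.0944 0.094 ]
[0.5649 0.1705 0.099 ] [0.5754 0.0254 0.099 ] 4.10519983105184
```

Emit:
play_rows(
  commands=[
    [[2,0.2,1,0,0,-0.3,0.6],[4,0.4,3,0,0,-0.5,0.6],[5.4,0.43,5,0,0,-0.5,0.6],[5.4,0.43,7,0,0,-0.5,0.6],[5.4,0.43,9,0,0,-0.5,0.6],[5.4,0.43,11,0,0,-0.5,0.6],[5.4,0.43,12.5,0,0,-0.5,0.6],[5.4,0.43,13.4,0,0,-0.5,0.6],[5.4,0.43,13.9,0,0,-0.5,0.6],[5.4,0.43,13.9,0,0,-0.5,0.6],[5.4,0.43,13.9,0,0,-0.5,0.6],[5.4,0.43,13.9,0,0,-0.5,0.3],[5.4,0.43,13.9,0,0,-0.5,0.3],[5.4,0.43,13.9,0,0,-0.5,0],[5.4,0.43,13.9,0,0,-0.5,0],[5.4,0.43,13.9,0,0,-0.5,0],[5.4,0.43,13.9,0,0,-0.5,0],[5.4,0.43,13.9,0,0,-0.5,0]],
  ],
)

```text
clock: 12.05
tool_pos: [0.536, 0.0963, 0.0761]
orientation: [180.0, -0.0, 3.5]
force: [1.2, -3.9, 5.5]
opening: 0.0319
gripper_force: 30.0
```

Emit:
play_rows(
  commands=[
    [[0.06,0,-1.03,0,0,0,0],[0.18,0,-2.05,0,0,0,0],[0.35,0,-3.06,0,0,0,0],[0.58,0,-4.06,0,0,0,0],[0.85,0,-5.05,0,0,0,0],[1.18,0,-6.02,0,0,0,0],[1.55,0,-6.98,0,0,0,0],[1.98,0,-7.91,0,0,0,0],[2.46,0,-8.82,0,0,0,0],[2.98,0,-9.71,0,0,0,0]],
  ],
)

```text
clock: 12.88
tool_pos: [0.5655, 0.0985, 0.1731]
orientation: [180.0, 0.0, 3.4]
force: [3.7, -2.3, -6.5]
opening: 0.0319
gripper_force: 30.0
```

Forces are small, so I'll continue the arc.

Emit:
play_rows(
  commands=[
    [[0.57,0,-0.86,0,0,0,0],[1.18,0,-1.68,0,0,0,0],[1.83,0,-2.47,0,0,0,0],[2.53,0,-3.23,0,0,0,0],[3.26,0,-3.95,0,0,0,0],[4.03,0,-4.63,0,0,0,0],[4.83,0,-5.27,0,0,0,0],[5.67,0,-5.86,0,0,0,0],[6.54,0,-6.42,0,0,0,0],[7.43,0,-6.92,0,0,0,0],[7.43,0,-6.92,0,0,0,0],[7.43,0,-6.92,0,0,0,0],[7.43,0,-6.92,0,0,0,0],[7.43,0,-6.92,0,0,0,0],[7.43,0,-6.92,0,0,0,0]],
  ],
)

```text
clock: 14.13
tool_pos: [0.6396, 0.1039, 0.2418]
orientation: [-179.9, -0.1, 3.5]
force: [0.1, 5.4, -3.7]
opening: 0.0319
gripper_force: 30.0
```

Run:
```python
from h import *
np.set_printoptions(precision=4,suppress=True)
o=get_obs(); print(o)
p=o["tool_pos"]+[0,0,.0188]
hx=.5355+.196; print("angle",np.degrees(np.arctan2(p[2]-.087,hx-p[0]))-2.05)
S={n:snapshot(n) for n in ("side","top")}
bg=lambda n:cv2.cvtColor(S[n]["frame"],cv2.COLOR_RGB2BGR)
im=np.hstack([cv2.resize(bg("side")[130:330,160:360],(400,400)),cv2.resize(bg("top")[130:290,150:310],(400,400))])
cv2.imwrite("pics/c5.png",im)
```

```text
{'clock': 14.1333, 'joint_pos': array([ 26.4096,  17.4884,  -1.7304,  -0.054 , -70.7007,  67.0736]), 'qvel': array([-0.0189,  0.0012, -0.079 ,  0.1177,  0.1023, -0.0748]), 'tau': array([ -3.6067, -56.7684,  29.3248,   8.8024,  -1.2452,  -0.2527]), 'tool_pos': array([0.6396, 0.1039, 0.2418]), 'orientation': array([-179.9217,   -0.0543,    3.4654]), 'force': array([ 0.1427,  5.4319, -3.7495]), 'moment': array([ 1.9059, -0.5096,  0.2906]), 'gripper_force': 30.002895891666412, 'opening': 0.031893775549077706}
angle 60.04582836296155
```

View pics/c5.png

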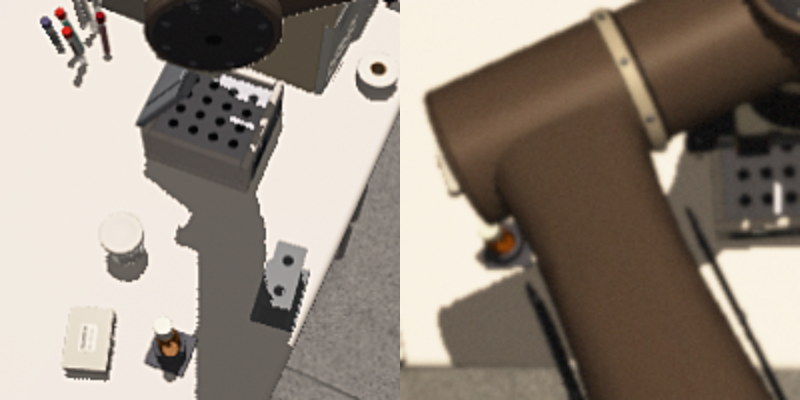

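The picture shows the lid raised with the block's wells exposed, the swab upright in the vial at crop (165,345), and the bystanders in place. The tool pose gives a lid angle of 60°. I'll hand it in now.

```bash
python3 -c "
from h import *
print(close_job())"
```

```text
the job is handed in; nothing more can be done
None
```

I handed the job in at about 14 s of the 56 s: the swab is seated in the vial and released, and the gripper holds the lid open at about 60° (worked out from the tool pose). The bystanders visible in the last pictures stand where they were; the hand-in returned no verdict.

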